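# Thread a stirrer shaft through both bushings of its guide stand

### The job

Slip the white spacer ring over the upright neck on top of the guide stand until it sits fully down, and let go of it. Then take the long stirrer shaft from the holder, thread it from above through the ringed neck and upper bushing and on through the lower bushing, and finish while still holding it upright with its lower end showing in the gap below the lower bushing, not touching the base plate. Leave the short shaft in the holder and the other labware where it is.

Things in the scene. Friction and masses are not known exactly. Their poses are not given: they have to be found in the camera images.
- stand: Grey and aluminium guide stand, fixed; place and yaw vary. Origin on the vertical bushing axis at bench height, z up. Base plate 12 mm thick, x within 55 mm, y -53 to +97 mm. Column at y +65 to +91 mm, 108 mm high. Two level arms, x within 25 mm, y -25 to +65 mm, at z 48-63 and 100-115 mm; each has a 15 mm through hole (bushing) on the axis. Nothing is higher than the neck (140 mm).
- neck_top (a point): Centre of the open top of the neck, an upright brass tube on the upper arm: outer diameter 27 mm, bore 20 mm, from 115 to 140 mm above the bench, on the bushing axis. z up.
- upper_under (a point): Underside of the upper bushing hole (15 mm diameter, 2 mm chamfer at its mouth) on the axis, 100 mm above the bench.
- lower_under (a point): Underside of the lower bushing hole (15 mm diameter, 2 mm chamfer at its mouth) on the axis, 48 mm above the bench; the base plate's top is 36 mm below it.
- spacer: White plastic spacer ring lying flat and loose on the bench: outer diameter 44 mm, bore 31 mm, height 24 mm, about 45 g. Origin at the centre of its underside, z up along the bore. Seated, its underside rests on the upper arm, 115 mm above the bench, and the neck stands 1 mm out of it.
- holder: Grey plastic holder block, fixed, 60 x 150 x 60 mm high, long side along its y; origin at the centre of its underside. Two round upright sockets 13.5 mm in diameter and 50 mm deep (floor 10 mm above the bench) at y -40 and +40 mm; the two shafts stand in them, either way round.
- shaft: Long steel stirrer shaft upright in the holder, 180 mm long, about 150 g: round rod 12 mm in diameter, 140 mm long, its foot tapered to 8 mm over 4 mm, and on top a dark round coupling 18 mm in diameter, 40 mm long, to grip. Origin at the centre of its lower end, z up along the shaft. In the holder its lower end is 10 mm and its top 190 mm above the bench.
- shaft_tip (a point): Centre of the lower end of the long shaft.
- shaft_grip (a point): Middle of the long shaft's coupling, on its axis, 160 mm above its lower end.
- short_shaft: Bystander: short shaft of the same make standing in the holder's other socket, 120 mm long overall (rod 80 mm, coupling 40 mm), top 130 mm above the bench. Origin at the centre of its lower end.
- bottle: Bystander: amber bottle with a red cap, 64 mm in diameter, 150 mm high. Origin at the centre of its underside.
- flask: Bystander: conical glass flask, 72 mm in diameter at the foot, 108 mm high. Origin at the centre of its underside.
- dish: Bystander: white ceramic dish, 80 mm in diameter, 30 mm high. Origin at the centre of its underside.
There are look-alikes about, which are no part of the job. Leave any green or purple look-alike of the shaft alone.

How it is judged:
On the way, in this order (a step that is already met when the one before it is completed fails the run):
1. the spacer ring sits fully down over the neck and is let go, the long shaft still out of the stand (x of spacer in the frame of stand between -0.004 and 0.004 m and y of spacer in the frame of stand between -0.004 and 0.004 m and z of spacer in the frame of stand between 0.112 and 0.118 m and angle between spacer's own z axis and vertical below 0.08 rad and contact force between spacer and the fingers below 0.1 N and horizontal distance between shaft_tip and stand above 0.03 m), for 0.2 s.
2. the long shaft's lower end has come through the ringed neck and the upper bushing (x of spacer in the frame of stand between -0.004 and 0.004 m and y of spacer in the frame of stand between -0.004 and 0.004 m and z of spacer in the frame of stand between 0.112 and 0.118 m and angle between spacer's own z axis and vertical below 0.08 rad and horizontal distance between shaft_tip and upper_under below 0.006 m and z of shaft_tip in the frame of stand below 0.1 m and horizontal distance between shaft_grip and neck_top below 0.015 m), for 0.05 s.
At the end, for the whole second after the job is handed in: Long shaft gripped (over 2 N), at rest, upright within 0.06 rad, its lower end within 5 mm of the axis and 2 to 34 mm below the lower bushing (2 mm or more off the base); ring let go, within 4 mm of the axis, 3 mm of its seat, 0.08 rad of level (x of spacer in the frame of stand between -0.004 and 0.004 m and y of spacer in the frame of stand between -0.004 and 0.004 m and z of spacer in the frame of stand between 0.112 and 0.118 m and angle between spacer's own z axis and vertical below 0.08 rad and horizontal distance between shaft_tip and lower_under below 0.005 m and z of shaft_tip in the frame of lower_under between -0.034 and -0.002 m and angle between the z axis of shaft and the z axis of stand, either way round below 0.06 rad and contact force between shaft and the fingers above 2 N and contact force between spacer and the fingers below 0.1 N and linear speed of shaft below 0.02 m/s); the arm keeps its last pose, push and grip.
It fails at once if the amber bottle is moved more than 30 mm or tipped (distance of bottle from where it was at the start of the episode above 0.03 m or angle between bottle's own z axis and vertical above 0.5 rad).
It fails at once if the conical flask is moved more than 30 mm or tipped (distance of flask from where it was at the start of the episode above 0.03 m or angle between flask's own z axis and vertical above 0.5 rad).
It fails at once if the white dish is moved more than 30 mm or tipped (distance of dish from where it was at the start of the episode above 0.03 m or angle between dish's own z axis and vertical above 0.5 rad).
It fails at once if the short shaft is taken from its socket (distance of short_shaft from where it was at the start of the episode above 0.02 m or angle between short_shaft's own z axis and vertical above 0.3 rad).
It also fails if it takes over 72 s, if anything falls off the work surface, if the arm or the gripper's body presses on something with over 40 N, if the wrist force passes 120 N, or if a joint passes its speed limit or range.

### The arm

A 6-joint arm with a two-finger parallel gripper is mounted at the origin on the work surface. World frame = base frame: x ahead of the robot, y to its left, z up, the work surface at z = 0. Lengths are in m, angles in rad, forces in N, time in s.
With the tool pointing down it reaches from about 0.225 to 0.725 m from the base axis. Payload 3.1 kg.
Tool frame: the origin (TCP) lies on the centre line of the jaws, within the pads' length; the fingertips stand 25 mm ahead of it and the grasp point (between the pads) lies 6 mm ahead of it (r.tip_extent is the distance from the TCP to the fingertips, in m); z points along the fingers, y is the line along which they close (so a half turn about z gives the same grasp; the last joint's range is limited). The gripper opens to 85 mm and grips with 20 to 120 N. Pads are 22 mm wide; open, the fingers measure 114 mm over their backs; the gripper's body (76 mm by 85 mm) begins 54 mm behind the grasp point. The pads swing forward as they close: fully open they stand 13 mm farther back than shut.
Start: joints at [-1.413, 0.048, 0.099, 1.622, 0, 1.443], TCP at [0.148, -0.504, 0.256] pointing down, gripper open.
Joint ranges: [-2.91, 2.91], [-0.99, 1.94], [-1.21, 1.42], [-2.12, 2.29], [-1.49, 1.47], [-3.14, 3.14]. Speed limits (rad/s): [2.79, 2.79, 3.14, 3.14, 3.14, 3.14].

### API

Orientations are given as a unit quaternion [x, y, z, w].
In Python, from rig import r gives the robot as it stands. The module is installed in compiled form; this text tells all that it offers.
- The arm moves only by the shell command python3 -m crank 'ROWS'. ROWS is JSON, a list of rows, each an object with "hand": the opening, from 0 (shut) to 1 (fully open); "delta_pos": the shift along the world's x, y, z in m, a list of three; "spin": the turn about the world's z in degrees. A call has 1 to 12 rows; each row shifts and turns the commanded pose from where the row before left it; what a row does not reach is not made up. A row lasts 1/12 s, in which the tool goes at most 41.7 mm and 7.16 degrees, less where a joint would pass 70% of its speed; a pose out of reach is approached as far as the arm can. A call is refused whole if a number of a shift passes 0.0417 or a number of a turn 7.16, either way. A call with a gripper value outside its range is refused whole. The fingers move at their own pace and stop on an object; the grip force is fixed at half the most. Time passes only in rows, so rows that do not move let the fingers close. It gives the time, the measured TCP pose, the force, the opening and the grip force at its end, in the units of the state.
- r.state(): the state, without advancing time (a new reading comes with each control period).
- r.camera(name): name is "side" or "top"; returns a dict with "img" (400x640x3 uint8, red, green, blue), "depth" (400x640 float32, m along the optical axis (not along the pixel's ray), 0 where there is no reading), "vfov" (degrees; the focal length in pixels is half the picture's height over the tangent of half this angle, whatever the lens; pixels are square), "cx", "cy" (the principal point, pixels), "origin" and "orientation" of the camera in the world. Camera axes: x right, y up, looking along -z (the intrinsics and any distortion apply to the point x, -y, -z); pixel columns grow to the right and rows downward; lengths in m; the calibration is good to about 2 mm. A picture is of the moment at which its call begins.
- r.close_job(): hands the job in; it is judged then, once.
Trained networks look in the newest picture that a camera, given by its name, has taken for a name from the list of things; names that differ only in an ending like _2 or _b are one class to them, and where a whole thing is asked for, a point or a joint stands for the part that bears it (a point fixed in the world has none). Each returns a list of dicts, best first, with "p" (0 to 1); they miss things now and then, are a little off and sometimes report something else, mostly with a low value. They report only what shows in the picture. A call takes as long as a camera call. They do not tell look-alikes from the thing itself.
- r.outline_of(camera, name): "region" (400x640 bool, what is visible of it) and "bbox" ([left, top, width, height] in pixels, round what is visible of it).
The state is a dict: "clock": time; "joint_positions": joint angles; "joint_velocities": joint speeds; "joint_efforts": joint torques, N m; "position": TCP position; "ee_rot": TCP orientation; "wrist_force": force on the tool from outside, world axes, zero at the start; "moment": the same for the moment, N m; "width": finger opening in m; "grip_force": force on a finger pad.
Only numpy, scipy, OpenCV 4.12 (cv2) and the standard library are available. Lean on these libraries where they do the work, as an engineer would, in place of code of your own. Each camera call takes 0.05 s, during which the arm holds its last target. There are 200 camera calls.

## Working session

There is one attempt and no reset: what is moved stays moved. The work goes in short steps, Python scripts to look and compute and a shell command to move; the robot and the scene stay as the last step left them, time stands still between calls to the robot, and variables do not carry over. Pictures are saved under pics/ and viewed, at most 10 in all, crops included, and the job is handed in when it is done.

```bash
mkdir -p pics
cat > h.py <<'E'
import numpy as np, cv2
from rig import r
from scipy.spatial.transform import Rotation as R
def cam(n):
    c=r.camera(n); c['f']=200/np.tan(np.radians(c['vfov'])/2); return c
def cloud(c):
    v,u=np.mgrid[0:400,0:640]; d=c['depth'].astype(float)
    P=np.stack([(u-c['cx'])/c['f']*d,-(v-c['cy'])/c['f']*d,-d],-1)
    W=P@R.from_quat(c['orientation']).as_matrix().T+np.array(c['origin'])
    W[d<=0]=np.nan; return W
def save(n,img): cv2.imwrite('pics/'+n+'.png',img[:,:,::-1])
E
python3 - <<'E'
from h import *
ims=[]
for n in('top','side'):
    c=cam(n); W=cloud(c); save(n,c['img']); print(n,{k:c[k] for k in c if k not in('img','depth')})
    for o in('stand','spacer','holder','shaft','short_shaft','bottle','flask','dish'):
        for x in r.outline_of(n,o)[:3]:
            m=x['region']; w=W[m]; w=w[~np.isnan(w[:,0])]
            print(o,round(x['p'],2),x['bbox'],np.median(w,0).round(3) if len(w) else None, np.percentile(w,98,axis=0).round(3) if len(w) else None)
s=r.state();print(s)
E
```

```text
top {'vfov': 50.203140655885605, 'cx': 323.7075151083899, 'cy': 198.28609774413883, 'origin': array([0.45374536, 0.01493025, 1.49056195]), 'orientation': array([-0.03430044,  0.03784183,  0.7122947 , -0.70001981]), 'f': np.float64(426.92382146179216)}
stand 0.63 [296.9, 194.2, 46.6, 42.0] [0.545 0.019 0.016] [0.606 0.089 0.129]
spacer 0.68 [377.6, 215.0, 48.0, 18.9] [ 0.513 -0.252  0.061] [ 0.549 -0.182  0.069]
spacer 0.55 [243.7, 233.0, 15.0, 10.7] [0.475 0.256 0.023] [0.496 0.282 0.031]
holder 0.79 [377.2, 213.2, 49.4, 19.5] [ 0.514 -0.254  0.061] [ 0.549 -0.182  0.067]
holder 0.36 [388.5, 213.1, 10.4, 6.6] [ 0.519 -0.213  0.187] [ 0.526 -0.209  0.196]
shaft 0.55 [392.9, 216.9, 11.5, 5.0] [ 0.519 -0.215  0.188] [ 0.526 -0.209  0.196]
shaft 0.49 [388.2, 242.7, 9.1, 5.9] [ 0.437 -0.208  0.177] [ 0.441 -0.205  0.184]
shaft 0.44 [390.9, 189.0, 13.0, 6.0] [ 0.607 -0.234  0.155] [ 0.615 -0.228  0.186]
short_shaft 0.63 [413.8, 216.2, 11.6, 8.9] [ 0.512 -0.293  0.126] [ 0.522 -0.288  0.133]
bottle 0.67 [181.4, 209.8, 28.3, 18.4] [0.534 0.42  0.102] [0.564 0.449 0.154]
flask 0.59 [424.3, 17
[... 1498 characters left out ...]
[-1.41281058e+00,  4.80074905e-02,  9.92052276e-02,  1.62201824e+00,
        1.50723328e-06,  1.44300130e+00]), 'joint_velocities': array([ 2.89838706e-04, -6.09766470e-04, -5.44451320e-05,  3.32859978e-04,
       -7.06490387e-04,  6.68845955e-04]), 'joint_efforts': array([-2.98500963e-04, -3.38632250e+01,  3.20160806e+01,  7.07120053e-04,
       -4.45294438e-05,  5.02032496e-07]), 'position': array([ 0.14798985, -0.50369734,  0.25631028]), 'ee_rot': array([ 9.89808527e-01,  1.42404635e-01,  5.71038380e-07, -1.20997605e-05]), 'wrist_force': array([ 0.33247016, -0.05332613,  0.72734118]), 'moment': array([ 0.04055074, -0.00031397, -0.02012069]), 'grip_force': 0.0, 'width': 0.0853097381796548}
```

Run:
```python
from h import *
a=cv2.imread('pics/side.png')[120:370,220:440]; b=cv2.imread('pics/top.png')[140:270,165:465]
a=cv2.resize(a,None,fx=2.4,fy=2.4,interpolation=cv2.INTER_CUBIC)
cv2.imwrite('pics/sidec.png',a); cv2.imwrite('pics/topc.png',cv2.resize(b,None,fx=2.6,fy=2.6,interpolation=cv2.INTER_CUBIC))
```

```text
(no output)
```

View pics/sidec.png

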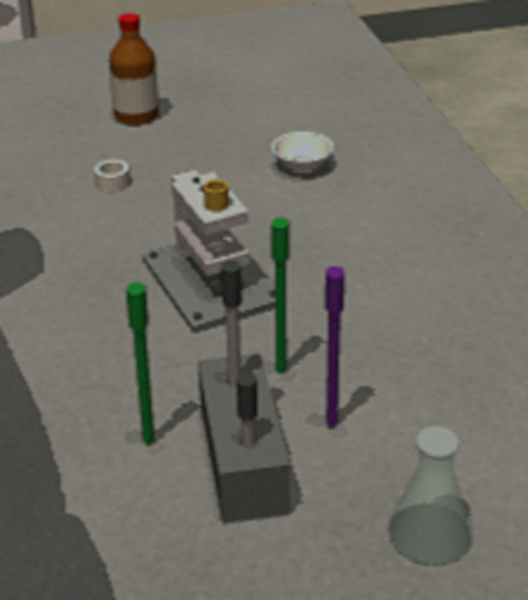

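View pics/topc.png

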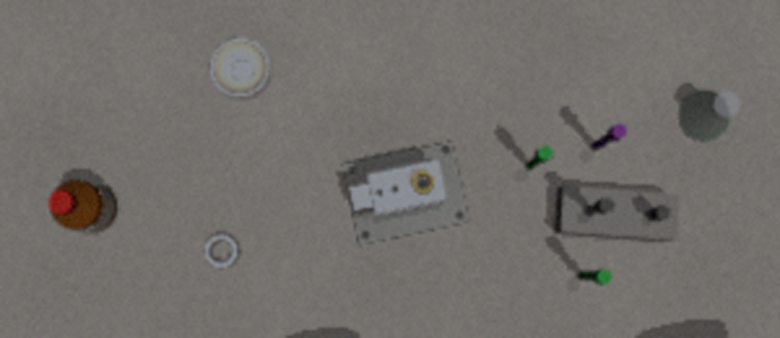

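The side picture shows one dark-coupled long shaft in the holder at (317,250), with the dark short shaft at (322,290). The green look-alikes are at (278,265) and (337,240) and the purple one at (359,262), all standing on the bare bench. The dark long one in the socket fits the description. The white ring is at about (267,194) in the side picture and (250,236) in the top one. The neck is at (310,200).

```bash
cat >> h.py <<'E'
from scipy.optimize import least_squares
def circ(p,rad):
    o=least_squares(lambda q:np.hypot(p[:,0]-q[0],p[:,1]-q[1])-rad,p[:,:2].mean(0),loss='soft_l1',f_scale=.001)
    return o.x
def near(W,xy,rad,z0,z1): return (np.hypot(W[...,0]-xy[0],W[...,1]-xy[1])<rad)&(W[...,2]>z0)&(W[...,2]<z1)
E
python3 - <<'E'
from h import *
for n in('top','side'):
    c=cam(n); W=cloud(c); hsv=cv2.cvtColor(c['img'],cv2.COLOR_RGB2HSV)
    org=(hsv[...,0]>10)&(hsv[...,0]<32)&(hsv[...,1]>110)
    print(n,'ring',(p:=W[near(W,(.476,.255),.04,.015,.04)]).shape, circ(p,.01875), p.mean(0))
    ys,xs=np.where(near(W,(.476,.255),.04,.015,.04)); print(' px',xs.min(),xs.max(),ys.min(),ys.max())
    m=near(W,(.52,-.02),.05,.130,.16); p=W[m]; print('neck',len(p),p.mean(0),circ(p,.0118)); ys,xs=np.where(m); print(' px',xs.min(),xs.max(),ys.min(),ys.max())
    m2=org&near(W,(.52,-.02),.06,.1,.16); print(' brass',m2.sum(),W[m2].mean(0))
    m=near(W,(.518,-.215),.025,.175,.21); p=W[m]; print('shaft',len(p),p.mean(0),p.min(0),p.max(0))
    m=near(W,(.53,.02),.08,.108,.124); p=W[m][:,:2].astype(np.float32); print('arm',cv2.minAreaRect(p))
    m=near(W,(.515,-.25),.1,.055,.07); p=W[m][:,:2].astype(np.float32); print('holder',cv2.minAreaRect(p))
    for g,lo,hi in(('green',45,85),('purple',125,160)):
        m=(hsv[...,0]>lo)&(hsv[...,0]<hi)&(hsv[...,1]>80)&(W[...,2]>.01); k,l,st,ce=cv2.connectedComponentsWithStats(m.astype(np.uint8))
        for i in range(1,k):
            if st[i,4]>15: print(g,np.median(W[l==i],0).round(3),W[l==i][:,2].max().round(3))
E
```

```text
top ring (72, 3) [0.47782039 0.26177151] [0.47743288 0.2611062  0.02386041]
 px 244 256 230 242
neck 23 [ 0.55459497 -0.00436501  0.14026821] [ 0.55534035 -0.00354905]
 px 323 331 206 214
 brass 13 [ 0.55643732 -0.00485007  0.13963423]
shaft 30 [ 0.52055149 -0.21662186  0.19026852] [ 0.51322276 -0.22534096  0.17852865] [ 0.52859178 -0.20965476  0.19736735]
arm ((0.5492380857467651, 0.029020458459854126), (0.050099100917577744, 0.11526606231927872), 10.56518840789795)
holder ((0.5043711066246033, -0.24724148213863373), (0.15440501272678375, 0.15612684190273285), 52.614662170410156)
green [ 0.583 -0.145  0.178] 0.186
green [ 0.438 -0.208  0.179] 0.189
purple [ 0.607 -0.233  0.177] 0.186
side ring (79, 3) [0.47530133 0.26074853] [0.47503392 0.26107698 0.02007248]
 px 259 272 187 195
neck 69 [ 0.55305349 -0.00438269  0.13544544] [ 0.55331691 -0.00361621]
 px 304 314 195 202
 brass 109 [ 0.55408699 -0.00715511  0.1302749 ]
shaft 72 [ 0.51859886 -0.22040241  0.18489246] [ 0.51008812 -0.22762613  0.1756875 ] [ 0.5272136  -0.20820345  0.19079758]
arm ((0.5481137037277222, 0.023533012717962265), (0.05081143230199814, 0.10843665152788162), 11.793753623962402)
holder ((0.5064110159873962, -0.24914534389972687), (0.15588316321372986, 0.1608523726463318), 48.357421875)
green [ 0.582 -0.153  0.117] 0.182
green [ 0.436 -0.218  0.119] 0.182
purple [ 0.607 -0.242  0.121] 0.18
```

```bash
python3 -m crank '[{"hand":1,"delta_pos":[0.0137,0.0319,0],"spin":6.2},{"hand":1,"delta_pos":[0.0137,0.0319,0],"spin":6.2},{"hand":1,"delta_pos":[0.0137,0.0319,0],"spin":6.2},{"hand":1,"delta_pos":[0.0137,0.0319,0],"spin":6.2},{"hand":1,"delta_pos":[0.0137,0.0319,0],"spin":6.2},{"hand":1,"delta_pos":[0.0137,0.0319,0],"spin":6.2},{"hand":1,"delta_pos":[0.0137,0.0319,0],"spin":6.2},{"hand":1,"delta_pos":[0.0137,0.0319,0],"spin":6.2},{"hand":1,"delta_pos":[0.0137,0.0319,0],"spin":6.2},{"hand":1,"delta_pos":[0.0137,0.0319,0],"spin":6.2},{"hand":1,"delta_pos":[0.0137,0.0319,0],"spin":6.2},{"hand":1,"delta_pos":[0.0137,0.0319,0],"spin":6.2}]'
python3 -m crank '[{"hand":1,"delta_pos":[0.0137,0.0319,0],"spin":0},{"hand":1,"delta_pos":[0.0137,0.0319,0],"spin":0},{"hand":1,"delta_pos":[0.0137,0.0319,0],"spin":0},{"hand":1,"delta_pos":[0.0137,0.0319,0],"spin":0},{"hand":1,"delta_pos":[0.0137,0.0319,0],"spin":0},{"hand":1,"delta_pos":[0.0137,0.0319,0],"spin":0},{"hand":1,"delta_pos":[0.0137,0.0319,0],"spin":0},{"hand":1,"delta_pos":[0.0137,0.0319,0],"spin":0},{"hand":1,"delta_pos":[0.0137,0.0319,0],"spin":0},{"hand":1,"delta_pos":[0.0137,0.0319,0],"spin":0},{"hand":1,"delta_pos":[0.0137,0.0319,0],"spin":0},{"hand":1,"delta_pos":[0.0137,0.0319,0],"spin":0}]'
```

```text
clock: 2.0
position: [0.3127, -0.1194, 0.2566]
ee_rot: [0.701, 0.714, 0.0, 0.001]
wrist_force: [0.5, 0.2, -0.7]
width: 0.0855
grip_force: 0.0
clock: 3.0
position: [0.4771, 0.2638, 0.2563]
ee_rot: [0.702, 0.712, 0.0, 0.0]
wrist_force: [0.6, -0.8, 0.7]
width: 0.0855
grip_force: 0.0
```

```bash
python3 -m crank '[{"hand":1,"delta_pos":[0,-0.0025,-0.028],"spin":0},{"hand":1,"delta_pos":[0,0,-0.028],"spin":0},{"hand":1,"delta_pos":[0,0,-0.028],"spin":0},{"hand":1,"delta_pos":[0,0,-0.028],"spin":0},{"hand":1,"delta_pos":[0,0,-0.028],"spin":0},{"hand":1,"delta_pos":[0,0,-0.028],"spin":0},{"hand":1,"delta_pos":[0,0,-0.028],"spin":0},{"hand":1,"delta_pos":[0,0,-0.026],"spin":0},{"hand":1,"delta_pos":[0,0,0],"spin":0}]'
python3 -m crank '[{"hand":0.3,"delta_pos":[0,0,0],"spin":0},{"hand":0.3,"delta_pos":[0,0,0],"spin":0},{"hand":0.3,"delta_pos":[0,0,0],"spin":0},{"hand":0.3,"delta_pos":[0,0,0],"spin":0},{"hand":0.3,"delta_pos":[0,0,0],"spin":0},{"hand":0.3,"delta_pos":[0,0,0],"spin":0},{"hand":0.3,"delta_pos":[0,0,0],"spin":0},{"hand":0.3,"delta_pos":[0,0,0],"spin":0},{"hand":0.3,"delta_pos":[0,0,0],"spin":0},{"hand":0.3,"delta_pos":[0,0,0],"spin":0}]'
```

```text
clock: 3.75
position: [0.4719, 0.2574, 0.0279]
ee_rot: [0.702, 0.712, -0.005, -0.002]
wrist_force: [-1.6, -1.1, -0.7]
width: 0.0853
grip_force: 0.0
clock: 4.58
position: [0.4792, 0.2603, 0.0375]
ee_rot: [0.702, 0.712, 0.003, 0.001]
wrist_force: [0.1, 0.3, 7.2]
width: 0.0404
grip_force: 61.5
```

Run:
```python
from h import *
s=r.state(); print(s['position'],s['wrist_force'],s['moment'],s['width'],s['grip_force'])
c=cam('side'); b=cam('top')
save('g1',np.hstack([cv2.resize(c['img'][140:240,220:320],(400,400)),cv2.resize(b['img'][185:285,200:300],(400,400))]))
```

```text
[0.4792063  0.26032481 0.03751665] [0.06804565 0.25541624 7.20292014] [0.01724547 0.02686507 0.01472325] 0.04044951277686578 61.5006714197807
```

View pics/g1.png

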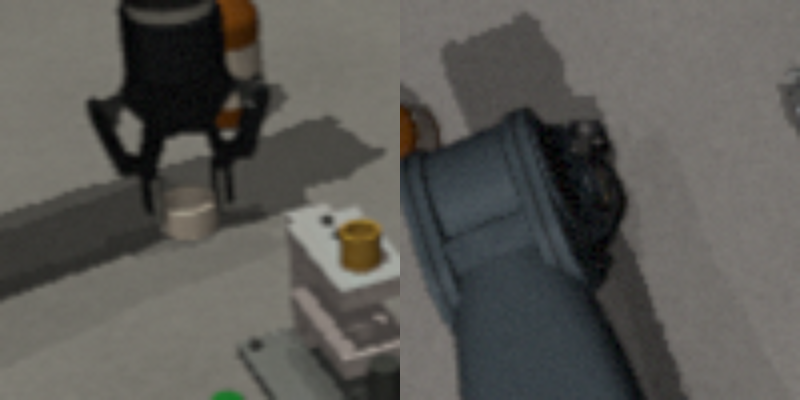

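The ring is between the jaws at (190,215) in the left crop. The fingertips are well above its lower edge, so I can lift.

```bash
python3 -m crank '[{"hand":0.3,"delta_pos":[0,0,0.01],"spin":0},{"hand":0.3,"delta_pos":[0,0,0.03],"spin":0},{"hand":0.3,"delta_pos":[0,0,0.04],"spin":0},{"hand":0.3,"delta_pos":[0,0,0.04],"spin":0},{"hand":0.3,"delta_pos":[0,0,0.04],"spin":0},{"hand":0.3,"delta_pos":[0,0,0.03],"spin":0}]'
python3 -m crank '[{"hand":0.3,"delta_pos":[0.005,-0.017,0],"spin":0},{"hand":0.3,"delta_pos":[0.009,-0.031,0],"spin":0},{"hand":0.3,"delta_pos":[0.009,-0.031,0],"spin":0},{"hand":0.3,"delta_pos":[0.009,-0.031,0],"spin":0},{"hand":0.3,"delta_pos":[0.009,-0.031,0],"spin":0},{"hand":0.3,"delta_pos":[0.009,-0.031,0],"spin":0},{"hand":0.3,"delta_pos":[0.009,-0.031,0],"spin":0},{"hand":0.3,"delta_pos":[0.009,-0.031,0],"spin":0},{"hand":0.3,"delta_pos":[0.007,-0.03,0],"spin":0},{"hand":0.3,"delta_pos":[0,0,0],"spin":0},{"hand":0.3,"delta_pos":[0,0,0],"spin":0},{"hand":0.3,"delta_pos":[0,0,0],"spin":0}]'
python3 - <<'E'
from h import *
s=r.state(); t=s['position']; print(t,s['wrist_force'],s['moment'],s['width'])
c=cam('side'); W=cloud(c); hsv=cv2.cvtColor(c['img'],cv2.COLOR_RGB2HSV)
org=(hsv[...,0]>10)&(hsv[...,0]<32)&(hsv[...,1]>110)
m2=org&near(W,(.5545,-.004),.06,.1,.16); ys,xs=np.where(m2); print('brass',m2.sum(),xs.min(),xs.max(),ys.min(),ys.max(),W[m2].mean(0),circ(W[m2],.0135))
for x in r.outline_of('side','spacer'):
    w=W[x['region']]; print(x['p'],x['bbox'],np.nanmedian(w,0),np.nanpercentile(w,[3,97],axis=0))
save('g2',cv2.resize(c['img'][130:230,260:360],(600,600),interpolation=cv2.INTER_CUBIC)); np.save('g2',W[130:230,260:360])
E
```

```text
clock: 5.18
position: [0.4771, 0.2596, 0.2289]
ee_rot: [0.702, 0.712, 0.002, 0.001]
wrist_force: [0.7, 1.1, -0.6]
width: 0.041
grip_force: 61.1
clock: 6.18
position: [0.5515, -0.0044, 0.2246]
ee_rot: [0.702, 0.712, 0.0, -0.0]
wrist_force: [-0.0, 0.0, -1.0]
width: 0.0406
grip_force: 61.1
[ 0.55145558 -0.00442747  0.22456934] [-0.01973175  0.04524388 -0.98889318] [-0.02241729  0.0573698   0.07730667] 0.0405958267857465
brass 116 304 314 195 207 [ 0.55339184 -0.00781291  0.13042542] [ 0.5527597  -0.00252344]
0.65 [267.1, 126.8, 20.4, 43.8] [0.52946955 0.41269136 0.06675471] [[0.50501586 0.40054668 0.00516605]
 [0.55744908 0.43779773 0.14704251]]
0.55 [303.8, 166.4, 11.5, 18.2] [ 0.54971762 -0.01467652  0.20167954] [[ 0.53082052 -0.0235479   0.18532492]
 [ 0.56879157  0.01845932  0.21056105]]
```

View pics/g2.png

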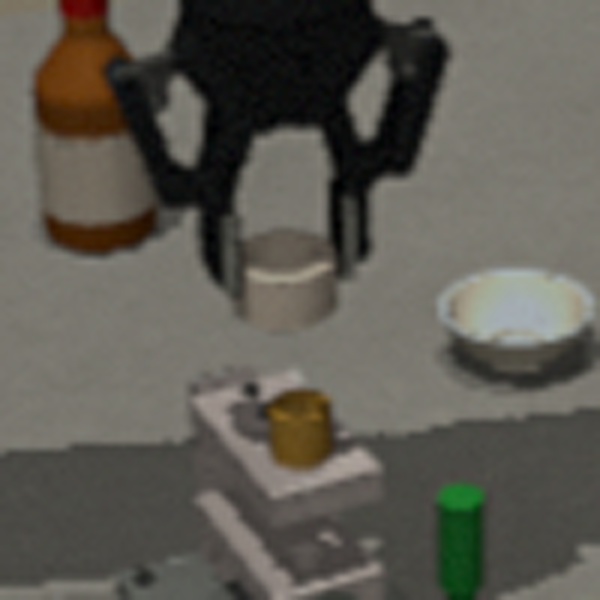

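The ring is held level at about (287,280) in the crop. The neck is below it at (302,428), slightly to the right.

```bash
cat > rel.py <<'E'
from h import *
def cyl(W,m,rad,guess):
    p=W[m]; 
    o=least_squares(lambda q:np.hypot(p[:,0]-q[0],p[:,1]-q[1])-rad,guess,loss='soft_l1',f_scale=.002)
    return o.x,len(p)
def rel(zr):
    c=cam('side'); W=cloud(c); hsv=cv2.cvtColor(c['img'],cv2.COLOR_RGB2HSV); t=r.state()['position']
    org=(hsv[...,0]>10)&(hsv[...,0]<32)&(hsv[...,1]>110)
    mn=org&near(W,(.5545,-.004),.03,.118,.136)
    mr=near(W,t,.03,zr+.002,zr+.020)&(hsv[...,2]>90)&(W[...,1]<t[1])
    ys,xs=np.where(mr); ny,nx=np.where(mn)
    print('tcp',t,'ring',cyl(W,mr,.022,t[:2]),'neck',cyl(W,mn,.0135,(.5545,-.004)))
    # silhouette: mean column of left/right edges vs column predicted
    def mid(m):
        L=[(np.where(m[y])[0].min()+np.where(m[y])[0].max())/2 for y in range(400) if m[y].sum()>5]; return np.median(L)
    Rm=R.from_quat(c['orientation']).as_matrix()
    def proj(P):
        q=Rm.T@(np.array(P)-c['origin']); return c['cx']-c['f']*q[0]/q[2], c['cy']+c['f']*q[1]/q[2]
    print('mid cols ring',mid(mr),'pred',proj([t[0],t[1],zr+.011]),'neck',mid(mn),'pred',proj([.5545,-.004,.127]), len(xs))
E
python3 -c "
from rel import *
rel(.187)"
```

```text
tcp [ 0.55149077 -0.00343074  0.22455385] ring (array([0.55019673, 0.00070692]), 86) neck (array([ 0.55450806, -0.00264208]), 77)
mid cols ring 306.5 pred (np.float64(307.4054275805601), np.float64(176.62597083616268)) neck 309.5 pred (np.float64(309.6256147677306), np.float64(201.25425578862055)) 86
```

```bash
python3 -m crank '[{"hand":0.3,"delta_pos":[0.0035,-0.0015,-0.015],"spin":0},{"hand":0.3,"delta_pos":[0,0,-0.018],"spin":0},{"hand":0.3,"delta_pos":[0,0,0],"spin":0},{"hand":0.3,"delta_pos":[0,0,0],"spin":0},{"hand":0.3,"delta_pos":[0,0,0],"spin":0},{"hand":0.3,"delta_pos":[0,0,0],"spin":0}]'
python3 -c "
from rel import *
rel(.1545)
c=cam('side'); save('g3',cv2.resize(c['img'][150:220,275:345],(560,560),interpolation=cv2.INTER_CUBIC))"
```

```text
clock: 6.83
position: [0.5558, -0.0057, 0.1927]
ee_rot: [0.702, 0.712, 0.001, 0.001]
wrist_force: [0.9, 0.3, -0.1]
width: 0.0408
grip_force: 61.1
tcp [ 0.55593641 -0.0058608   0.19279066] ring (array([ 0.55459321, -0.00183668]), 83) neck (array([ 0.5535566 , -0.00238196]), 79)
mid cols ring 309.0 pred (np.float64(309.8444578867524), np.float64(188.33242910421322)) neck 309.5 pred (np.float64(309.6256147677306), np.float64(201.25425578862055)) 83
```

View pics/g3.png

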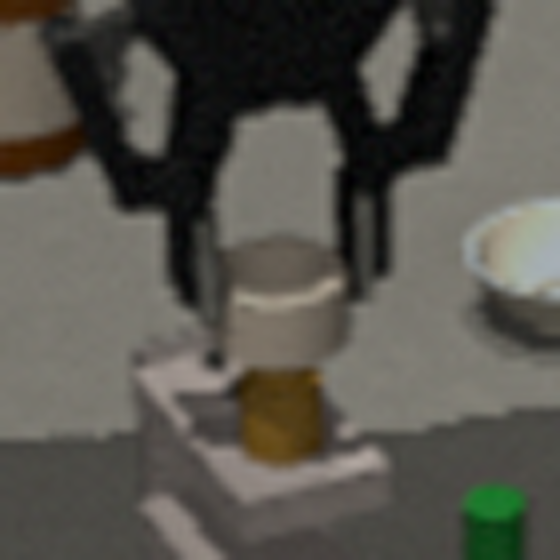

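```bash
python3 -m crank '[{"hand":0.3,"delta_pos":[-0.0012,0,-0.01],"spin":0},{"hand":0.3,"delta_pos":[0,0,-0.003],"spin":0},{"hand":0.3,"delta_pos":[0,0,-0.003],"spin":0},{"hand":0.3,"delta_pos":[0,0,-0.003],"spin":0},{"hand":0.3,"delta_pos":[0,0,-0.002],"spin":0},{"hand":0.3,"delta_pos":[0,0,0],"spin":0},{"hand":0.3,"delta_pos":[0,0,0],"spin":0}]'
python3 -c "
from h import *
s=r.state(); print(s['position'],s['wrist_force'],s['moment'])"
```

```text
clock: 7.52
position: [0.5539, -0.0061, 0.17]
ee_rot: [0.702, 0.712, -0.0, -0.0]
wrist_force: [0.4, -0.3, -0.9]
width: 0.0408
grip_force: 61.1
[ 0.55394512 -0.0061436   0.17004792] [ 0.37953036 -0.29009311 -0.90847102] [-0.00157676 -0.0126148   0.02404332]
```

```bash
python3 -m crank '[{"hand":0.3,"delta_pos":[0,0,-0.003],"spin":0},{"hand":0.3,"delta_pos":[0,0,-0.003],"spin":0},{"hand":0.3,"delta_pos":[0,0,-0.003],"spin":0},{"hand":0.3,"delta_pos":[0,0,-0.003],"spin":0},{"hand":0.3,"delta_pos":[0,0,-0.003],"spin":0},{"hand":0.3,"delta_pos":[0,0,0],"spin":0},{"hand":0.3,"delta_pos":[0,0,0],"spin":0}]'
python3 -c "
from rel import *
s=r.state(); print(s['position'],s['wrist_force'],s['moment'])
rel(.117)"
```

```text
clock: 8.1
position: [0.5539, -0.006, 0.1549]
ee_rot: [0.702, 0.712, -0.0, -0.0]
wrist_force: [-0.2, -0.6, -1.2]
width: 0.0406
grip_force: 61.1
[ 0.55388818 -0.00604367  0.15492421] [-0.15565323 -0.59133743 -1.18291988] [ 0.01683893 -0.03441302  0.00615239]
tcp [ 0.55397763 -0.00609868  0.15518529] ring (array([ 0.5521438 , -0.00135354]), 83) neck (array([ 0.55154149, -0.00456725]), 19)
mid cols ring 309.0 pred (np.float64(309.5988094955435), np.float64(201.37195797659268)) neck 309.0 pred (np.float64(309.6256147677306), np.float64(201.25425578862055)) 83
```

Still free, with about 2 mm to go. I'll lower until it touches.

```bash
python3 -m crank '[{"hand":0.3,"delta_pos":[0,0,-0.0015],"spin":0},{"hand":0.3,"delta_pos":[0,0,-0.0015],"spin":0},{"hand":0.3,"delta_pos":[0,0,0],"spin":0},{"hand":0.3,"delta_pos":[0,0,0],"spin":0}]'
```

```text
clock: 8.48
position: [0.5543, -0.0062, 0.1526]
ee_rot: [0.702, 0.712, 0.0, 0.0]
wrist_force: [1.0, 0.1, 0.2]
width: 0.0408
grip_force: 61.2
```

```bash
python3 -m crank '[{"hand":0.6,"delta_pos":[0,0,0],"spin":0},{"hand":0.6,"delta_pos":[0,0,0],"spin":0},{"hand":0.8,"delta_pos":[0,0,0],"spin":0},{"hand":0.8,"delta_pos":[0,0,0],"spin":0},{"hand":0.8,"delta_pos":[0,0,0],"spin":0},{"hand":0.8,"delta_pos":[0,0,0],"spin":0},{"hand":0.8,"delta_pos":[0,0,0.01],"spin":0},{"hand":0.8,"delta_pos":[0,0,0.03],"spin":0},{"hand":0.8,"delta_pos":[0,0,0.04],"spin":0},{"hand":0.8,"delta_pos":[0,0,0.04],"spin":0},{"hand":0.8,"delta_pos":[0,0,0],"spin":0},{"hand":0.8,"delta_pos":[0,0,0],"spin":0}]'
python3 -c "
from h import *
s=r.state(); print(s['position'],s['wrist_force'],s['width'])
c=cam('side'); W=cloud(c); save('g4',cv2.resize(c['img'][160:260,260:360],(600,600),interpolation=cv2.INTER_CUBIC))
p=W[near(W,(.554,-.004),.03,.116,.15)]; print(np.percentile(p[:,2],[50,90,98]))"
```

```text
clock: 9.48
position: [0.5561, -0.0063, 0.2773]
ee_rot: [0.702, 0.712, 0.003, 0.004]
wrist_force: [-0.0, 0.4, -0.8]
width: 0.0686
grip_force: 0.0
[ 0.55605398 -0.00633673  0.27734744] [-0.00331715  0.40778963 -0.7858815 ] 0.06860615831743248
[0.13354749 0.13868511 0.14076259]
```

View pics/g4.png

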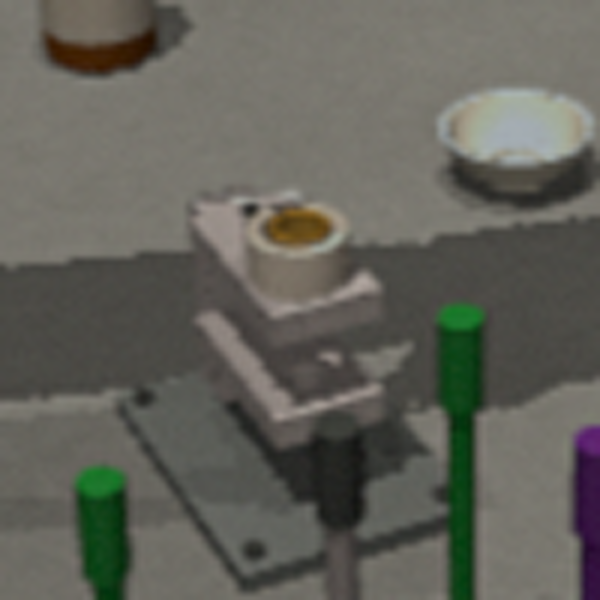

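The ring sits down on the arm at (297,250) in the crop, with the brass neck showing inside it. Next I go to the shaft.

```bash
python3 -m crank '[{"hand":0.7,"delta_pos":[-0.005,-0.0301,0],"spin":0},{"hand":0.7,"delta_pos":[-0.005,-0.0301,0],"spin":0},{"hand":0.7,"delta_pos":[-0.005,-0.0301,0],"spin":0},{"hand":0.7,"delta_pos":[-0.005,-0.0301,0],"spin":0},{"hand":0.7,"delta_pos":[-0.005,-0.0301,0],"spin":0},{"hand":0.7,"delta_pos":[-0.005,-0.0301,0],"spin":0},{"hand":0.7,"delta_pos":[-0.005,-0.0301,0],"spin":0},{"hand":0.7,"delta_pos":[0,0,0],"spin":0},{"hand":0.7,"delta_pos":[0,0,0],"spin":0},{"hand":0.7,"delta_pos":[0,0,0],"spin":0}]'
python3 -c "
from h import *
c=cam('side'); W=cloud(c)
p=W[near(W,(.5195,-.22),.02,.155,.186)]; print(r.state()['position'],len(p),p.mean(0),circ(p,.009))"
```

```text
clock: 10.37
position: [0.5185, -0.2162, 0.2708]
ee_rot: [0.702, 0.712, -0.0, -0.002]
wrist_force: [-0.0, 0.6, 0.4]
width: 0.0597
grip_force: 0.0
[ 0.51877818 -0.21573562  0.27120741] 99 [ 0.5176714  -0.22317274  0.17056482] [ 0.51916962 -0.21613962]
```

```bash
python3 -m crank '[{"hand":0.7,"delta_pos":[0.0005,-0.0005,-0.024],"spin":0},{"hand":0.7,"delta_pos":[0,0,-0.024],"spin":0},{"hand":0.7,"delta_pos":[0,0,-0.024],"spin":0},{"hand":0.7,"delta_pos":[0,0,-0.023],"spin":0},{"hand":0.7,"delta_pos":[0,0,0],"spin":0},{"hand":0.7,"delta_pos":[0,0,0],"spin":0},{"hand":0.7,"delta_pos":[0,0,0],"spin":0}]'
python3 -m crank '[{"hand":0,"delta_pos":[0,0,0],"spin":0},{"hand":0,"delta_pos":[0,0,0],"spin":0},{"hand":0,"delta_pos":[0,0,0],"spin":0},{"hand":0,"delta_pos":[0,0,0],"spin":0},{"hand":0,"delta_pos":[0,0,0],"spin":0},{"hand":0,"delta_pos":[0,0,0],"spin":0},{"hand":0,"delta_pos":[0,0,0],"spin":0},{"hand":0,"delta_pos":[0,0,0],"spin":0},{"hand":0,"delta_pos":[0,0,0],"spin":0},{"hand":0,"delta_pos":[0,0,0],"spin":0}]'
```

```text
clock: 11.0
position: [0.5202, -0.2167, 0.1787]
ee_rot: [0.702, 0.712, 0.0, 0.001]
wrist_force: [0.3, -0.5, 0.1]
width: 0.0602
grip_force: 0.0
clock: 11.83
position: [0.5202, -0.2178, 0.1789]
ee_rot: [0.702, 0.712, 0.0, 0.001]
wrist_force: [0.1, -1.1, 6.0]
width: 0.015
grip_force: 58.4
```

```bash
python3 -m crank '[{"hand":0,"delta_pos":[0,0,0.008],"spin":0},{"hand":0,"delta_pos":[0,0,0.015],"spin":0},{"hand":0,"delta_pos":[0,0,0.02],"spin":0},{"hand":0,"delta_pos":[0,0,0.02],"spin":0},{"hand":0,"delta_pos":[0,0,0.025],"spin":0},{"hand":0,"delta_pos":[0,0,0.03],"spin":0},{"hand":0,"delta_pos":[0,0,0.03],"spin":0},{"hand":0,"delta_pos":[0,0,0.015],"spin":0},{"hand":0,"delta_pos":[0,0,0.005],"spin":0},{"hand":0,"delta_pos":[0,0,0],"spin":0},{"hand":0,"delta_pos":[0,0,0],"spin":0}]'
python3 -m crank '[{"hand":0,"delta_pos":[0.002,0.012,0],"spin":0},{"hand":0,"delta_pos":[0.004,0.025,0],"spin":0},{"hand":0,"delta_pos":[0.004,0.025,0],"spin":0},{"hand":0,"delta_pos":[0.004,0.025,0],"spin":0},{"hand":0,"delta_pos":[0.004,0.025,0],"spin":0},{"hand":0,"delta_pos":[0.004,0.025,0],"spin":0},{"hand":0,"delta_pos":[0.004,0.025,0],"spin":0},{"hand":0,"delta_pos":[0.004,0.025,0],"spin":0},{"hand":0,"delta_pos":[0.003,0.018,0],"spin":0},{"hand":0,"delta_pos":[0.001,0.008,0],"spin":0},{"hand":0,"delta_pos":[0,0,0],"spin":0},{"hand":0,"delta_pos":[0,0,0],"spin":0}]'
cat > sh.py <<'E'
from h import *
def line(W,m,rad,cam_o):
    # axis fit: distance of surface points to a line = rad
    p=W[m]
    def f(q):
        z=p[:,2]-.25; return np.hypot(p[:,0]-q[0]-q[2]*z,p[:,1]-q[1]-q[3]*z)-rad
    o=least_squares(f,[*p[:,:2].mean(0)+[0,rad],0,0],loss='soft_l1',f_scale=.001); return o.x,len(p)
c=cam('side'); W=cloud(c); t=r.state()['position']; print('tcp',t,r.state()['wrist_force'])
m=near(W,t,.03,.165,.30); x,n=line(W,m,.006,c['origin']); p=W[near(W,t,.03,.142,.32)]
print('rod axis at .25, slopes',x,n,'tip at .165',x[:2]+x[2:]*(.165-.25),'zmin',np.sort(p[:,2])[:5])
mn=near(W,(.554,-.004),.035,.117,.136); q=W[mn]
o=least_squares(lambda v:np.hypot(q[:,0]-v[0],q[:,1]-v[1])-.022,[.554,-.004],loss='soft_l1',f_scale=.002); print('ring',o.x,len(q))
save('g5',cv2.resize(c['img'][110:230,250:370],(600,600),interpolation=cv2.INTER_CUBIC))
E
python3 sh.py
```

```text
clock: 12.75
position: [0.5195, -0.2173, 0.3439]
ee_rot: [0.702, 0.712, -0.0, -0.001]
wrist_force: [0.3, 0.2, -1.2]
width: 0.0156
grip_force: 58.8
clock: 13.75
position: [0.5531, -0.0041, 0.3442]
ee_rot: [0.702, 0.712, -0.001, -0.001]
wrist_force: [-0.5, -0.4, -2.1]
width: 0.0156
grip_force: 58.8
tcp [ 0.55318377 -0.0047822   0.34446094] [ 0.73084794 -0.04605185 -1.66459173]
rod axis at .25, slopes [ 0.55113635 -0.00257868 -0.00155548  0.00087252] 230 tip at .165 [ 0.55126856 -0.00265284] zmin [0.17493817 0.17535292 0.17617217 0.17797765 0.17819196]
ring [ 0.55255492 -0.00262472] 145
```

View pics/g5.png

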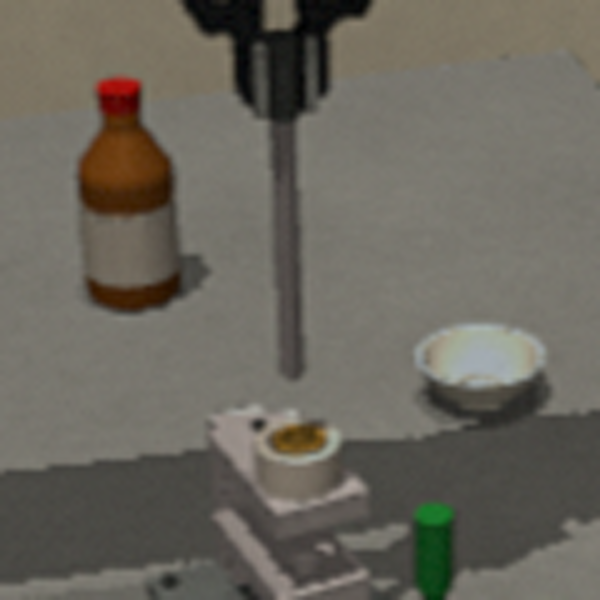

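The shaft hangs upright with its tip at (291,378) in the crop, a little left of the ringed neck at (300,437). I'll shift about 2 mm in x and lower it.

```bash
python3 -m crank '[{"hand":0,"delta_pos":[0.0018,0,-0.008],"spin":0},{"hand":0,"delta_pos":[0,0,-0.01],"spin":0},{"hand":0,"delta_pos":[0,0,-0.01],"spin":0},{"hand":0,"delta_pos":[0,0,-0.006],"spin":0},{"hand":0,"delta_pos":[0,0,-0.005],"spin":0},{"hand":0,"delta_pos":[0,0,-0.005],"spin":0},{"hand":0,"delta_pos":[0,0,-0.005],"spin":0},{"hand":0,"delta_pos":[0,0,0],"spin":0},{"hand":0,"delta_pos":[0,0,0],"spin":0}]'
```

```text
clock: 14.55
position: [0.5553, -0.0044, 0.2962]
ee_rot: [0.702, 0.712, -0.0, -0.0]
wrist_force: [0.1, -0.3, -1.1]
width: 0.0158
grip_force: 58.8
```

```bash
python3 -m crank '[{"hand":0,"delta_pos":[0,0,-0.005],"spin":0},{"hand":0,"delta_pos":[0,0,-0.004],"spin":0},{"hand":0,"delta_pos":[0,0,-0.004],"spin":0},{"hand":0,"delta_pos":[0,0,-0.004],"spin":0},{"hand":0,"delta_pos":[0,0,0],"spin":0}]'
python3 -m crank '[{"hand":0,"delta_pos":[0,0,-0.004],"spin":0},{"hand":0,"delta_pos":[0,0,-0.004],"spin":0},{"hand":0,"delta_pos":[0,0,-0.004],"spin":0},{"hand":0,"delta_pos":[0,0,-0.004],"spin":0},{"hand":0,"delta_pos":[0,0,0],"spin":0},{"hand":0,"delta_pos":[0,0,0],"spin":0}]'
```

```text
clock: 14.97
position: [0.5549, -0.0042, 0.278]
ee_rot: [0.702, 0.712, -0.001, -0.001]
wrist_force: [-0.3, 0.7, -1.8]
width: 0.0157
grip_force: 58.8
clock: 15.47
position: [0.5552, -0.0043, 0.2628]
ee_rot: [0.702, 0.712, -0.0, -0.0]
wrist_force: [0.5, 0.3, -1.2]
width: 0.0156
grip_force: 58.8
```

```bash
python3 -m crank '[{"hand":0,"delta_pos":[0,0,-0.006],"spin":0},{"hand":0,"delta_pos":[0,0,-0.006],"spin":0},{"hand":0,"delta_pos":[0,0,-0.006],"spin":0},{"hand":0,"delta_pos":[0,0,-0.005],"spin":0},{"hand":0,"delta_pos":[0,0,-0.005],"spin":0},{"hand":0,"delta_pos":[0,0,-0.004],"spin":0},{"hand":0,"delta_pos":[0,0,-0.004],"spin":0},{"hand":0,"delta_pos":[0,0,0],"spin":0},{"hand":0,"delta_pos":[0,0,0],"spin":0}]'
python3 -m crank '[{"hand":0,"delta_pos":[0,0,-0.004],"spin":0},{"hand":0,"delta_pos":[0,0,-0.004],"spin":0},{"hand":0,"delta_pos":[0,0,-0.004],"spin":0},{"hand":0,"delta_pos":[0,0,-0.004],"spin":0},{"hand":0,"delta_pos":[0,0,-0.004],"spin":0},{"hand":0,"delta_pos":[0,0,-0.004],"spin":0},{"hand":0,"delta_pos":[0,0,-0.003],"spin":0},{"hand":0,"delta_pos":[0,0,0],"spin":0},{"hand":0,"delta_pos":[0,0,0],"spin":0},{"hand":0,"delta_pos":[0,0,0],"spin":0}]'
python3 -c "
from h import *
s=r.state(); print(s['position'],s['wrist_force'],s['moment'],s['joint_velocities'].round(4))
c=cam('side'); W=cloud(c); save('g6',cv2.resize(c['img'][140:260,250:370],(600,600),interpolation=cv2.INTER_CUBIC))"
```

```text
clock: 16.22
position: [0.5552, -0.0043, 0.227]
ee_rot: [0.702, 0.712, -0.0, -0.0]
wrist_force: [0.4, -0.1, -0.8]
width: 0.0153
grip_force: 58.8
clock: 17.05
position: [0.5555, -0.0043, 0.2005]
ee_rot: [0.702, 0.712, 0.0, 0.0]
wrist_force: [-0.4, 0.0, -1.1]
width: 0.0155
grip_force: 58.8
[ 0.55547302 -0.00431317  0.20046339] [-0.36748418  0.00259976 -1.14089339] [ 0.01818128 -0.00040152 -0.07605662] [-0.0001 -0.0021  0.0066  0.0018  0.0019  0.0006]
```

View pics/g6.png

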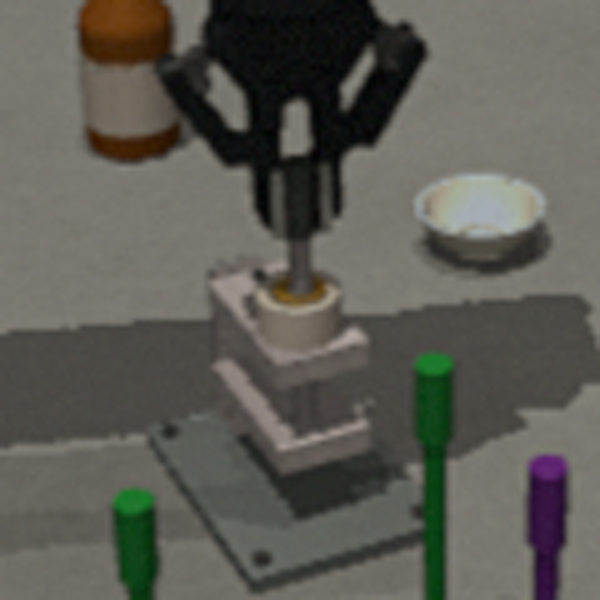

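The shaft goes through the ringed neck at (300,290) and shows between the arms at (305,405). No contact force built up on the way down, so from the arm readings its tip is at about z = 31 mm. I'll let it settle and hand in.

```bash
python3 -m crank '[{"hand":0,"delta_pos":[0,0,0],"spin":0},{"hand":0,"delta_pos":[0,0,0],"spin":0},{"hand":0,"delta_pos":[0,0,0],"spin":0},{"hand":0,"delta_pos":[0,0,0],"spin":0}]' && python3 -c "
from rig import r
print(r.close_job())"
```

```text
clock: 17.43
position: [0.5555, -0.0043, 0.2005]
ee_rot: [0.702, 0.712, 0.0, 0.0]
wrist_force: [0.7, 0.2, -1.4]
width: 0.0156
grip_force: 58.8
the job is handed in; nothing more can be done
None
```

I handed the job in at about 17.4 s with no verdict returned: the ring sits on the neck, let go, and the long shaft is held upright through both bushings, its tip about 17 mm below the lower one by the arm readings (not seen directly).

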